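# Lock the carver's turntable

## Robot

A 6-joint arm with a two-finger parallel gripper is mounted at the origin on the work surface. World frame = base frame: x ahead of the robot, y to its left, z up, the work surface at z = 0. Lengths are in m, angles in rad, forces in N, time in s.
With the tool pointing down it reaches from about 0.35 to 0.875 m from the base axis. Payload 15.5 kg.
Tool frame: the origin (TCP) lies at the very end of the fingers, on their centre line; the grasp point (between the pads) lies 19 mm behind it; z points along the fingers, y is the line along which they close (so a half turn about z gives the same grasp; the last joint's range is limited). The gripper opens to 85 mm and grips with 20 to 120 N. Pads are 22 mm wide; open, the fingers measure 114 mm over their backs; the gripper's body (76 mm by 85 mm) begins 54 mm behind the grasp point. The pads swing forward as they close: fully open they stand 13 mm farther back than shut.
Start: joints at [-1.438, 0.494, 1.345, -0, 1.302, -0.096], TCP at [0.141, -0.609, 0.231] pointing down, gripper open.
Joint ranges: [-2.91, 2.91], [-0.82, 2.16], [0.22, 2.67], [-1.22, 4.37], [0.12, 2.79], [-3.08, 3.08]. Speed limits (rad/s): [1.89, 1.89, 2.57, 3.01, 3.01, 3.01].

## Interface

Orientations are given as a 3x3 rotation matrix whose columns are the frame's x, y, z axes.
In Python, from cell import * gives the robot as it stands. The module is installed in compiled form; this text tells all that it offers.
- The arm moves only by the tool apply_moves, never from a script. Its argument "deltas" is text: rows parted by semicolons, each of 7 numbers parted by spaces: the shift along the tool's x, y, z normalised to -1 to 1, where 1 is 0.03 m, then the turn, a rotation vector about the tool's x, y, z normalised to -1 to 1, where 1 is 90 degrees, then the gripper command: -1 is shut, 1 is fully open, values between are in proportion. A call has exactly 10 rows; each row shifts and turns the commanded pose from where the row before left it, along the tool's axes as they then stand; what a row does not reach is not made up. A row lasts 1/12 s, in which the tool goes at most 41.7 mm and 7.16 degrees, less where a joint would pass 70% of its speed; a pose out of reach is approached as far as the arm can. A call with a number of a shift or a turn outside -1 to 1 is refused whole. A call with a gripper value outside its range is refused whole. The fingers move at their own pace and stop on an object; "grip_force" is the grip in N (left out, the last holds). Time passes only in rows, so rows that do not move let the fingers close, or fill a call up. It gives the time, the measured TCP pose, the force, the opening and the grip force at its end, in the units of the state.
- get_state(): the state, without advancing time (a new reading comes with each control period).
- get_image(name): name is "scene" or "top" or "wrist"; returns a dict with "img" (384x512x3 uint8, red, green, blue), "intrinsics" (3x3 intrinsics, pixels), "camera_from_world" (4x4, takes a point from world to camera coordinates). Camera axes: x right, y down, z forward; pixel columns grow to the right and rows downward; lengths in m; the calibration is good to about 2 mm. A picture is of the moment at which its call begins. There is no depth.
- close_job(): hands the job in; it is judged then, once.
The state is a dict: "clock": time; "q": joint angles; "joint_velocities": joint speeds; "effort": joint torques, N m; "ee_pos": TCP position; "tcp_rot": TCP orientation; "contact_force": force on the tool from outside, world axes, zero at the start; "moment": the same for the moment, N m; "grip_width": finger opening in m; "finger_force": force on a finger pad.
Only numpy, scipy, OpenCV 4.12 (cv2) and the standard library are available. Lean on these libraries where they do the work, as an engineer would, in place of code of your own. Each camera call takes 0.05 s, during which the arm holds its last target. There are 200 camera calls.

## Task

Lock the carver's turntable: push the black peg round until the slot in the aluminium disc faces the wooden locking bar, then push the bar from its red end along its guide until it is fully home in the slot. Only push: the bar must stay down in its guide, not be lifted, and the loose things around must be left where they are. Finish with the hand clear of everything.

Things in the scene. Friction and masses are not known exactly. Their poses are not given: they have to be found in the camera images.
- base: Fixed dark wooden board, flat on the bench, spanning its x -105..105, y -220..190 mm, 18 mm thick. Origin on its underside, z up. Disc axis at x=0, y=+90 mm. Two steel guide rails, 16 wide, tops 34 mm above the bench, run from y=-95 to -5 mm, 27 mm apart, centred on x=0; the bar slides between them towards +y, to the disc.
- disc (a joint): Turn of the aluminium disc about the vertical, rad, anticlockwise positive seen from above; 0 and 2 pi = slot exactly facing the bar. Starts between 0.7 and 5.6; stops at -1.0 and 7.3; light friction (about 1.5 N at the peg), stays where left. Disc 170 mm across, underside 22, top 46 mm above the bench.
- disc_center (a point): Point on the disc's axis at its top face, 46 mm above the bench. A steel chuck (56 mm diameter) with a small turned wooden knob stands here, up to 42 mm above the disc; it turns with the disc.
- slot_mouth (a point): Middle of the slot's mouth at the disc's rim, 85 mm from the axis, at the height of the disc's top; turns with the disc. The one radial slot goes right through the disc: 30 mm wide, flared to 42 mm at the rim, its bottom 45 mm from the axis (40 mm deep).
- peg_top (a point): Centre of the top of the black upright peg by which the disc is turned: 18 mm diameter, 38 mm tall above the disc's top (top 84 mm above the bench), 66 mm from the axis, exactly opposite the slot. Fixed to the disc.
- bar_gate (a point): Fixed point where the bar's line crosses the disc's rim, at the height of the disc's top (base x=0, y=+5 mm). The slot is lined up when slot_mouth is here.
- bar: Loose light wooden bar, 160 long, 24 wide, 26 mm high, about 0.16 kg, lying on the board (underside 18 mm above the bench) between the rails, 1.5 mm play each side. Its +y points along it to the disc. Origin: middle of its underside. The last 14 mm of the tip tapers to 12 mm wide; the rear 10 mm is a red cap 34 wide, 28 mm high.
- bar_tip (a point): Middle of the bar's tip face, at y=+75 mm of the bar, 13 mm above its underside. Starts 12 to 27 mm short of the disc's rim; stops against the slot's bottom when fully home.
- bar_end (a point): Middle of the bar's red rear face, where it is pushed: at y=-85 mm of the bar, 14 mm above its underside. At y=-115 mm of the base when the bar is fully home.
- finial: Bystander: small turned wooden finial, 32 mm diameter, 50 mm tall, standing on the base board beside the bar. Origin under its centre.
- cork: Bystander: cork sanding block 36 x 60 x 26 mm, on the base board on the other side of the bar. Origin under its centre.
- mallet: Bystander: wooden mallet lying on the bench to the robot's right, head 68 mm diameter, 100 mm long, handle 150 mm. Origin under the middle of the head.
- oil: Bystander: amber jar of oil, 60 mm diameter, 110 mm tall, on the bench to the right. Origin under its centre.
- chisel: Bystander: hand tool with wooden handle, 220 mm long, lying on the bench to the left. Origin on the bench beneath it.
- bowl: Bystander: turned wooden bowl, 110 mm diameter, 45 mm tall, on the bench to the left. Origin under its centre.
- brush: Bystander: glue brush lying on the bench to the far left. Origin on the bench beneath it.
Mind the look-alikes: they are no part of the job. What is shaped like the bar but green or yellow is not meant.

How it is judged:
On the way, in this order (a step that is already met when the one before it is completed fails the run):
1. the disc's slot faces the bar (mouth within 10 mm of the bar's line at the rim) while the bar is still out of the slot (horizontal distance between slot_mouth and bar_gate below 0.01 m and y of bar_tip in the frame of base below 0.015 m), for 0.1 s.
2. the bar has gone fully into the slot (y of bar_tip in the frame of base between 0.038 and 0.055 m and horizontal distance between slot_mouth and bar_gate below 0.008 m), for 0.2 s.
At the end, for the whole second after the job is handed in: The bar lies flat and still in its guide with its tip within about 7 mm of the slot's bottom, the slot's mouth within 8 mm of the bar's line, and all loose bystanders within 25 mm of where they stood, the standing ones upright (all of step 2 and z of bar in the frame of base below 0.022 m and angle between bar's own z axis and vertical below 0.06 rad and angle between the y axis of bar and the y axis of base, either way round below 0.08 rad and linear speed of bar below 0.01 m/s and distance of each of finial, cork, mallet, oil, chisel, bowl, brush from where it was at the start of the episode below 0.025 m and angle between each of finial, oil, bowl's own z axis and vertical below 0.3 rad); the robot touches nothing.
It fails at once if the bar was lifted (10 mm off the base board) or tipped (z of bar in the frame of base above 0.028 m or angle between bar's own z axis and vertical above 0.2 rad).
It fails at once if a loose bystander was moved more than 25 mm (distance of any of finial, cork, mallet, oil, chisel, bowl, brush from where it was at the start of the episode above 0.025 m).
It also fails if it takes over 64 s, if anything falls off the work surface, if the arm or the gripper's body presses on something with over 40 N, if the wrist force passes 120 N, or if a joint passes its speed limit or range.

## Working session

There is one attempt and no reset: what is moved stays moved. The work goes in short steps, Python scripts to look and compute and a tool call to move; the robot and the scene stay as the last step left them, time stands still between calls to the robot, and variables do not carry over. Pictures are saved under pics/ and viewed, at most 10 in all, crops included, and the job is handed in when it is done.

Besides the shell and the picture viewer there is one more tool, called by a JSON object that holds its "fn" and its "kwargs", one argument or row to a line. apply_moves: Moves the arm, as the interface text tells. Scaled input: -1 to 1 covers 0.03 m each way for a shift and 90 degrees each way for a turn. Its arguments: {"type":"object","properties":{"deltas":{"type":"string"},"grip_force":{"type":"number"}},"required":["deltas"]}

```bash
mkdir -p pics
cat > h.py <<'E'
from cell import *
import numpy as np, cv2
def save(n,f):
    d=get_image(n); cv2.imwrite('pics/'+f,d['img'][:,:,::-1]); np.savez('pics/'+f[:-4],**d); return d
def ray(d,u,v,z):
    K=d['intrinsics'];T=d['camera_from_world'];R=T[:3,:3];c=-R.T@T[:3,3]
    r=R.T@np.linalg.inv(K)@np.array([u,v,1.]); return c+r*(z-c[2])/r[2]
def proj(d,p):
    q=d['intrinsics']@(d['camera_from_world']@np.append(p,1))[:3]; return q[:2]/q[2]
E
python3 - <<'E'
from h import *
a=save('top','t0.png');b=save('scene','s0.png')
s=get_state();print(s['clock'],s['ee_pos'],s['tcp_rot'],s['grip_width'])
for d in(a,b):
    T=d['camera_from_world'];print(-T[:3,:3].T@T[:3,3])
E
```

```text
0.1 [ 0.14111883 -0.60853121  0.23077757] [[ 9.74160579e-01  2.25856479e-01 -1.31089107e-04]
 [ 2.25856491e-01 -9.74160021e-01  1.04811345e-03]
 [ 1.09021446e-04 -1.05063813e-03 -9.99999442e-01]] 0.08531469679977619
[0.37305868 0.03868528 1.19685169]
[ 1.39734149 -0.30733139  1.00523806]
```

View pics/t0.png

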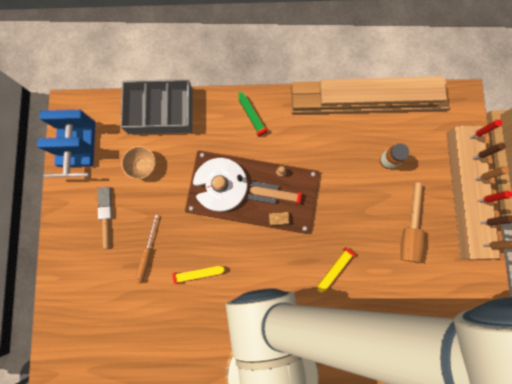

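View pics/s0.png

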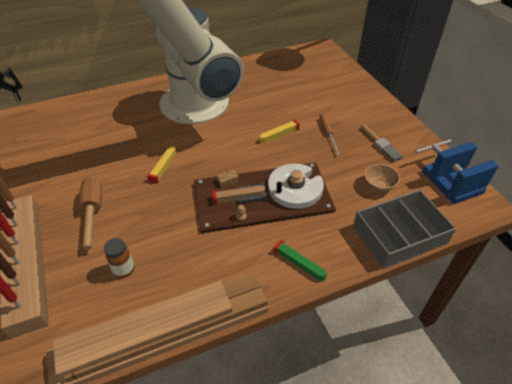

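The top view shows the board, with the wooden bar from (250,188) to its red end at (299,198), the disc at (220,185) and the black peg at about (241,178). The look-alikes are green at (253,114) and yellow at (200,274) and (337,270). The wooden one lying between the rails on the board fits the description, so I'll confirm it in an enlarged crop.

Run:
```python
from h import *
d=dict(np.load('pics/t0.npz'));im=d['img']
c=im[145:240,180:330];cv2.imwrite('pics/c0.png',cv2.resize(c[:,:,::-1],None,fx=5,fy=5,interpolation=cv2.INTER_CUBIC))
hsv=cv2.cvtColor(im,cv2.COLOR_RGB2HSV)
roi=np.zeros(im.shape[:2],bool);roi[145:240,180:330]=1
H,S,V=[hsv[...,i].astype(int) for i in range(3)]
red=roi&((H<4)|(H>175))&(S>190)&(V>130)
alu=roi&(S<40)&(V>150)
blk=roi&(V<45)
dark=roi&(V<125)&(S>60)
def comps(m,a):
    n,l,s,c=cv2.connectedComponentsWithStats(m.astype(np.uint8))
    return [(i,s[i].tolist(),c[i]) for i in range(1,n) if s[i,4]>a],l
for nm,m,z in(('red',red,.046),('alu',alu,.046),('blk',blk,.084)):
    for i,s,c in comps(m,3)[0]: print(nm,s,c.round(1),ray(d,*c,z).round(4))
cs,l=comps(dark,100)
for i,s,c in cs:
    pts=np.argwhere(l==i)[:,::-1].astype(np.float32);r=cv2.minAreaRect(pts);print(s,r)
    for p in cv2.boxPoints(r): print(p,ray(d,*p,.018).round(4))
```

```text
red [296, 193, 5, 11, 32] [298.7 198.1] [ 0.5404 -0.0976  0.046 ]
alu [193, 158, 54, 53, 1804] [220.5 184.1] [0.591  0.1492 0.046 ]
blk [239, 177, 2, 3, 6] [239.5 178. ] [0.6017 0.0867 0.084 ]
[186, 152, 134, 82, 4296] ((253.7421875, 192.10733032226562), (127.6920166015625, 63.01072311401367), 9.865806579589844)
[185.44218 212.20734] [0.5068 0.2658 0.018 ]
[196.23851 150.12842] [0.7129 0.2315 0.018 ]
[322.04218 172.00732] [ 0.6288 -0.1809  0.018 ]
[311.24585 234.08624] [ 0.4276 -0.1361  0.018 ]
```

View pics/c0.png

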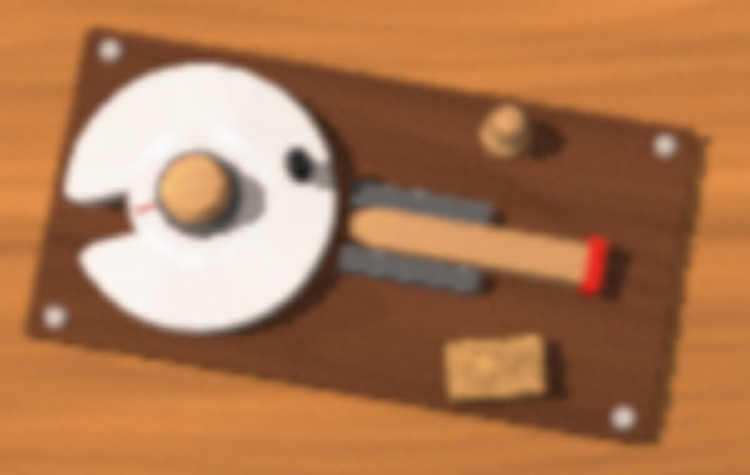

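The crop confirms it: the wooden bar with the red cap at crop (595,265) lies between the steel rails. The slot faces left at crop (95,225) and the peg is at crop (300,165). That puts the disc at about 202°, so I'll turn it roughly +158° anticlockwise. I'll rotate the hand so the finger line is tangential and go over the peg.

{"fn": "apply_moves", "kwargs": {
  "deltas": "0 0 0 0 0 -0.075 -0.25;0 0 0 0 0 -0.075 -0.25;0 0 0 0 0 -0.075 -0.25;0 0 0 0 0 -0.075 -0.25;0 0 0 0 0 -0.075 -0.25;0 0 0 0 0 -0.075 -0.25;0 0 0 0 0 -0.075 -0.25;0 0 0 0 0 -0.075 -0.25;0 0 0 0 0 -0.075 -0.25;0 0 0 0 0 -0.075 -0.25",
  "grip_force": 20
}}

```text
clock: 0.93
ee_pos: [0.1411, -0.6086, 0.2309]
tcp_rot: [[0.158, 0.987, -0.0], [0.987, -0.158, 0.001], [0.001, -0.0, -1.0]]
contact_force: [-0.1, -0.3, -0.1]
grip_width: 0.0321
finger_force: 0.0
```

{"fn": "apply_moves", "kwargs": {
  "deltas": "0 0 0 0 0 -0.075 -0.25;0 0 0 0 0 -0.075 -0.25;0 0 0 0 0 -0.075 -0.25;0.6 0.6 0 0 0 0 -0.25;0.6 0.6 0 0 0 0 -0.25;0.6 0.6 0 0 0 0 -0.25;0.6 0.6 0 0 0 0 -0.25;0.6 0.6 0 0 0 0 -0.25;0.6 0.6 0 0 0 0 -0.25;0.6 0.6 0 0 0 0 -0.25"
}}

```text
clock: 1.77
ee_pos: [0.2417, -0.4602, 0.2311]
tcp_rot: [[-0.187, 0.982, -0.0], [0.982, 0.187, 0.0], [0.001, -0.0, -1.0]]
contact_force: [-0.2, -0.3, -0.1]
grip_width: 0.0321
finger_force: 0.0
```

{"fn": "apply_moves", "kwargs": {
  "deltas": "0.6 0.6 0 0 0 0 -0.25;0.6 0.6 0 0 0 0 -0.25;0.6 0.6 0 0 0 0 -0.25;0.6 0.6 0 0 0 0 -0.25;0.6 0.6 0 0 0 0 -0.25;0.6 0.6 0 0 0 0 -0.25;0.6 0.6 0 0 0 0 -0.25;0.6 0.6 0 0 0 0 -0.25;0.6 0.6 0 0 0 0 -0.25;0.6 0.6 0 0 0 0 -0.25"
}}

```text
clock: 2.6
ee_pos: [0.3848, -0.2497, 0.2312]
tcp_rot: [[-0.187, 0.982, -0.0], [0.982, 0.187, 0.0], [0.0, -0.0, -1.0]]
contact_force: [-0.1, -0.3, 0.3]
grip_width: 0.0321
finger_force: 0.0
```

{"fn": "apply_moves", "kwargs": {
  "deltas": "0.6 0.6 0 0 0 0 -0.25;0.6 0.6 0 0 0 0 -0.25;0.6 0.6 0 0 0 0 -0.25;0.6 0.6 0 0 0 0 -0.25;0.6 0.6 0 0 0 0 -0.25;0.6 0.6 0 0 0 0 -0.25;0.6 0.6 0 0 0 0 -0.25;0.6 0.6 0 0 0 0 -0.25;0.6 0.6 0 0 0 0 -0.25;0 0 0 0 0 0 -0.25"
}}

```text
clock: 3.43
ee_pos: [0.515, -0.0585, 0.2311]
tcp_rot: [[-0.19, 0.982, 0.001], [0.982, 0.19, 0.001], [0.001, 0.001, -1.0]]
contact_force: [-0.8, -0.0, -0.6]
grip_width: 0.0318
finger_force: 0.0
```

Here I'll take a picture from the wrist and a precise measurement.

Run:
```python
from h import *
d=save('wrist','w1.png')
for n,p in dict(disc=[.590,.1485,.046],peg=[.6017,.0867,.084],red=[.5404,-.0976,.046],tcp=get_state()['ee_pos']).items(): print(n,proj(d,np.array(p)).round(1))
```

```text
disc [366. -18.]
peg [373.6  44.1]
red [267.  201.1]
tcp [251.3 241.7]
```

View pics/w1.png

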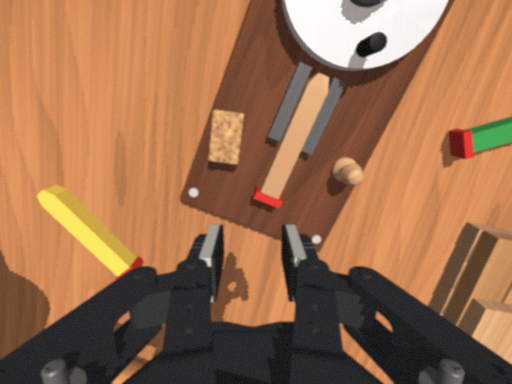

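The wrist view shows the peg top at about (377,41), the red cap at (267,198), the bar tip at (322,77), the finial at (347,170) and the cork at (226,137). The top-view estimates hold to about 3 px.

Run:
```python
from h import *
d=dict(np.load('pics/w1.npz'));im=d['img']
hsv=cv2.cvtColor(im,cv2.COLOR_RGB2HSV);H,S,V=[hsv[...,i].astype(int) for i in range(3)]
def big(m,x0,x1,y0,y1):
    r=np.zeros(m.shape,np.uint8);r[y0:y1,x0:x1]=m[y0:y1,x0:x1]
    n,l,s,c=cv2.connectedComponentsWithStats(r);i=1+s[1:,4].argmax();return c[i],s[i],np.argwhere(l==i)[:,::-1].astype(np.float32)
# red cap
c,s,p=big(((H<5)|(H>174))&(S>180)&(V>90),240,300,175,220);print('red',c,s,ray(d,*c,.046).round(4),cv2.minAreaRect(p))
for q in cv2.boxPoints(cv2.minAreaRect(p)):print(ray(d,*q,.046).round(4))
# peg (black)
c,s,p=big(V<50,340,400,25,70);print('peg',c,s)
for q in ((377,41),(363,49)):print(ray(d,*q,.084).round(4),ray(d,*q,.046).round(4))
# bar wood
c,s,p=big((H>8)&(H<22)&(S>70)&(V>150),250,335,65,190);vx=cv2.fitLine(p,cv2.DIST_L2,0,.01,.01).ravel();print('bar',c,s,vx)
a=ray(d,vx[2]-60*vx[0],vx[3]-60*vx[1],.044);b=ray(d,vx[2]+60*vx[0],vx[3]+60*vx[1],.044);u=(b-a)/np.linalg.norm(b-a);print('axis',a,u)
print('tip',ray(d,322,75,.044),'finial',ray(d,346,166,.06),'cork',ray(d,226,137,.044))
for q in((194,192),(317,239)):print('screw',ray(d,*q,.019))
dt=dict(np.load('pics/t0.npz'))
for q in((180+110/5,145+49/5),(180+55/5,145+317/5),(180+664/5,145+146/5),(180+622/5,145+417/5)):print('screw top',ray(dt,*q,.019))
```

```text
red [266.12927757 198.20912548] [253 185  29  23 263] [ 0.5385 -0.0941  0.046 ] ((267.3994140625, 196.5414276123047), (29.4615421295166, 14.076924324035645), 22.61986541748047)
[ 0.5201 -0.0965  0.046 ]
[ 0.5234 -0.0789  0.046 ]
[ 0.5591 -0.0868  0.046 ]
[ 0.5562 -0.1048  0.046 ]
peg [368.99342105  46.66776316] [357  37  28  20 304]
[0.604  0.0898 0.084 ] [0.6176 0.0996 0.046 ]
[0.5932 0.0808 0.084 ] [0.6054 0.0894 0.046 ]
bar [297.31762065 132.23569024] [ 261   73   68  117 2673] [  0.41518515  -0.90973693 297.31763    132.23569   ]
axis [ 0.54330769 -0.07884228  0.044     ] [0.2022854  0.97932661 0.        ]
tip [0.56977903 0.05650213 0.044     ] finial [ 0.61844542 -0.03414013  0.06      ] cork [ 0.47758819 -0.02984335  0.044     ]
screw [ 0.44604628 -0.11261752  0.019     ]
screw [ 0.62370932 -0.1485796   0.019     ]
screw top [0.69618064 0.21222578 0.019     ]
screw top [0.5186427  0.24769089 0.019     ]
screw top [ 0.62194868 -0.15023333  0.019     ]
screw top [ 0.44608386 -0.11502708  0.019     ]
```

{"fn": "apply_moves", "kwargs": {
  "deltas": "0.6 0.55 0 0 0 0 -0.25;0.6 0.55 0 0 0 0 -0.25;0.6 0.55 0 0 0 0 -0.25;0.6 0.55 0 0 0 0 -0.25;0.6 0.55 0 0 0 0 -0.25;0.6 0.55 0 0 0 0 -0.25;0.6 0.55 0 0 0 0 -0.25;0 0 0.8 0 0 0 -0.25;0 0 0.8 0 0 0 -0.25;0 0 0.8 0 0 0 -0.25"
}}

```text
clock: 4.32
ee_pos: [0.6028, 0.0835, 0.1584]
tcp_rot: [[-0.188, 0.982, 0.0], [0.982, 0.188, -0.0], [-0.0, 0.0, -1.0]]
contact_force: [-0.8, 0.2, 0.3]
grip_width: 0.032
finger_force: 0.0
```

Run:
```python
from h import *
d=save('wrist','w2.png');s=get_state();print(s['ee_pos'],s['tcp_rot'])
print('pred peg',proj(d,np.array([.6038,.0872,.084])),proj(d,s['ee_pos']))
```

```text
[0.60045189 0.08322017 0.15368111] [[-1.87226982e-01  9.82297095e-01 -6.20285143e-03]
 [ 9.82316409e-01  1.87227879e-01 -4.40791148e-04]
 [ 7.28358856e-04 -6.17569074e-03 -9.99980665e-01]]
pred peg [255.27681927 193.01717579] [249.51737031 235.89674382]
```

View pics/w2.png

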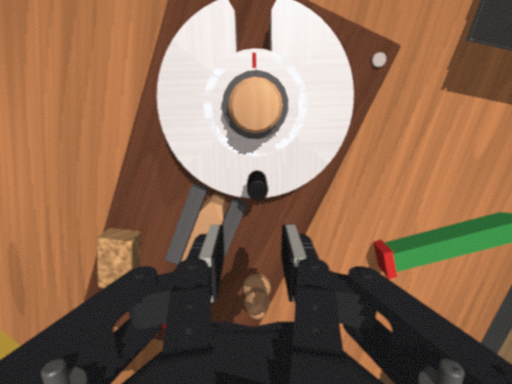

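The peg top is at about (257,191), close to the predicted (255,193). The slot is at (253,25), pointing straight away. A small correction, then down around the peg.

{"fn": "apply_moves", "kwargs": {
  "deltas": "0.11 0.13 0 0 0 0 -0.25;0 0 0.3 0 0 0 -0.25;0 0 0.4 0 0 0 -0.25;0 0 0.4 0 0 0 -0.25;0 0 0.4 0 0 0 -0.25;0 0 0.4 0 0 0 -0.25;0 0 0.4 0 0 0 -0.25;0 0 0.4 0 0 0 -0.25;0 0 0.3 0 0 0 -0.25;0 0 0 0 0 0 -0.25"
}}

```text
clock: 5.2
ee_pos: [0.6055, 0.0878, 0.0677]
tcp_rot: [[-0.187, 0.982, -0.002], [0.982, 0.187, -0.0], [0.0, -0.002, -1.0]]
contact_force: [-1.1, -0.1, 0.3]
grip_width: 0.0317
finger_force: 0.0
```

Run:
```python
from h import *
s=get_state();print(s['ee_pos'],s['tcp_rot'][:2,1],s['contact_force'],s['grip_width'],s['q'])
C=np.array([.5912,.152]);R=s['tcp_rot']
print('rel disc in tool axes',(R[:2,:2].T@(s['ee_pos'][:2]-C)))
```

```text
[0.60548716 0.08779745 0.06769019] [0.98229769 0.18731548] [-1.06943231 -0.08447301  0.32853392] 0.0316988344380764 [ 4.64492341e-02  6.67298046e-01  1.53624545e+00 -4.26429453e-05
  9.40104761e-01 -1.41954255e-01]
rel disc in tool axes [-0.06574235  0.00200811]
```

{"fn": "apply_moves", "kwargs": {
  "deltas": "0 -0.05 0.3 0 0 0 -0.35;0 0 0 0 0 0 -0.45;0 0 0 0 0 0 -0.45;0.002 0.07 0 0 0 -0.02 -0.45;0.004 0.138 0 0 0 -0.04 -0.45;0.004 0.138 0 0 0 -0.04 -0.45;0.004 0.138 0 0 0 -0.04 -0.45;0.004 0.138 0 0 0 -0.04 -0.45;0.004 0.138 0 0 0 -0.04 -0.45;0.004 0.138 0 0 0 -0.04 -0.45"
}}

```text
clock: 6.03
ee_pos: [0.6295, 0.098, 0.0607]
tcp_rot: [[-0.565, 0.825, -0.0], [0.825, 0.565, 0.0], [0.0, -0.0, -1.0]]
contact_force: [-2.4, 0.7, 0.4]
grip_width: 0.0233
finger_force: 1.0
```

```bash
cat > st.py <<'E'
from h import *
s=get_state();C=np.array([.5912,.152]);R=s['tcp_rot']
print(s['clock'],s['ee_pos'],'psi',np.degrees(np.arctan2(R[1,1],R[0,1])),s['contact_force'],s['grip_width'],s['finger_force'],'q6',s['q'][5])
print('rel disc in tool axes',(R[:2,:2].T@(s['ee_pos'][:2]-C)))
E
python3 st.py
```

```text
6.0333 [0.62946268 0.09795361 0.06073583] psi 34.3777868137958 [-2.4227962  0.6503681  0.38488  ] 0.023333045069651313 0.9666568413376808 q6 -0.5393425100172
rel disc in tool axes [-0.06621115  0.00106229]
```

{"fn": "apply_moves", "kwargs": {
  "deltas": "0.004 0.138 0 0 0 -0.04 -0.45;0.004 0.138 0 0 0 -0.04 -0.45;0.004 0.138 0 0 0 -0.04 -0.45;0.004 0.138 0 0 0 -0.04 -0.45;0.004 0.138 0 0 0 -0.04 -0.45;0.004 0.138 0 0 0 -0.04 -0.45;0.004 0.138 0 0 0 -0.04 -0.45;0.004 0.138 0 0 0 -0.04 -0.45;0.004 0.138 0 0 0 -0.04 -0.45;0.004 0.138 0 0 0 -0.04 -0.45"
}}

```text
clock: 6.87
ee_pos: [0.6546, 0.13, 0.0608]
tcp_rot: [[-0.942, 0.336, 0.0], [0.336, 0.942, -0.0], [-0.0, -0.0, -1.0]]
contact_force: [-1.0, -1.7, -0.6]
grip_width: 0.0235
finger_force: 1.0
```

{"fn": "apply_moves", "kwargs": {
  "deltas": "0.004 0.138 0 0 0 -0.04 -0.45;0.004 0.138 0 0 0 -0.04 -0.45;0.004 0.138 0 0 0 -0.04 -0.45;0.004 0.138 0 0 0 -0.04 -0.45;0.004 0.138 0 0 0 -0.04 -0.45;0.004 0.138 0 0 0 -0.04 -0.45;0.004 0.138 0 0 0 -0.04 -0.45;0.004 0.138 0 0 0 -0.04 -0.45;0.004 0.138 0 0 0 -0.04 -0.45;0.004 0.138 0 0 0 -0.04 -0.45"
}}

```text
clock: 7.7
ee_pos: [0.6563, 0.1707, 0.0608]
tcp_rot: [[-0.959, -0.282, 0.001], [-0.282, 0.959, -0.0], [-0.001, -0.0, -1.0]]
contact_force: [0.5, -1.7, -1.4]
grip_width: 0.0236
finger_force: 1.1
```

```bash
python3 st.py
```

```text
7.7 [0.65630211 0.17073108 0.0608052 ] psi 106.37754844034389 [ 0.46421941 -1.72852192 -1.37905196] 0.023596325014734604 1.1410515010356903 q6 -1.6897912980968022
rel disc in tool axes [-0.06774205 -0.0003855 ]
```

{"fn": "apply_moves", "kwargs": {
  "deltas": "0.009 0.14 0 0 0 -0.04 -0.45;0.009 0.14 0 0 0 -0.04 -0.45;0.009 0.14 0 0 0 -0.04 -0.45;0.009 0.14 0 0 0 -0.04 -0.45;0.009 0.14 0 0 0 -0.04 -0.45;0.009 0.14 0 0 0 -0.04 -0.45;0.009 0.14 0 0 0 -0.04 -0.45;0.009 0.14 0 0 0 -0.04 -0.45;0.009 0.14 0 0 0 -0.04 -0.45;0.009 0.14 0 0 0 -0.04 -0.45"
}}

```text
clock: 8.53
ee_pos: [0.6324, 0.2045, 0.0611]
tcp_rot: [[-0.61, -0.792, 0.002], [-0.792, 0.61, 0.0], [-0.002, -0.002, -1.0]]
contact_force: [3.4, 0.8, -0.3]
grip_width: 0.0237
finger_force: 1.3
```

{"fn": "apply_moves", "kwargs": {
  "deltas": "0.004 0.14 0 0 0 -0.04 -0.45;0.004 0.14 0 0 0 -0.04 -0.45;0.004 0.14 0 0 0 -0.04 -0.45;0.004 0.14 0 0 0 -0.04 -0.45;0.004 0.14 0 0 0 -0.04 -0.45;0.004 0.14 0 0 0 -0.04 -0.45;0.002 0.07 0 0 0 -0.02 -0.45;0 0 0 0 0 0 -0.45;0 0 0 0 0 0 -0.45;0 0 0 0 0 0 -0.45"
}}

```text
clock: 9.37
ee_pos: [0.6074, 0.2162, 0.0605]
tcp_rot: [[-0.25, -0.968, 0.0], [-0.968, 0.25, 0.0], [-0.0, -0.0, -1.0]]
contact_force: [-0.4, 0.1, -0.2]
grip_width: 0.0237
finger_force: 0.0
```

```bash
python3 st.py
python3 - <<'E'
from h import *
d=save('top','t3.png')
cv2.imwrite('pics/c3.png',cv2.resize(d['img'][145:240,180:330,::-1],None,fx=5,fy=5,interpolation=cv2.INTER_CUBIC))
for p in([.5912,.152,.046],[.5745,.0687,.046],[.6042,.2167,.084]):print((proj(d,np.array(p))-[180,145])*5)
E
```

```text
9.3667 [0.60738741 0.21615105 0.06053423] psi 165.52363342471529 [-0.40438406  0.05311291 -0.20742011] 0.023682539927569433 0.0 q6 -2.639629438572101
rel disc in tool axes [-0.06616084  0.00036305]
[198.06480675 195.42293999]
[329.20386849 218.19963594]
[ 87.23614609 165.88264499]
```

View pics/c3.png

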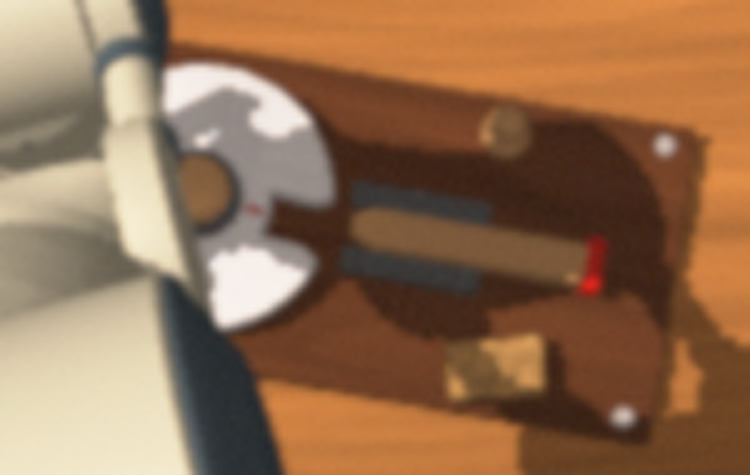

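The slot mouth centre is at crop (325,232) and should be at (329,218), which leaves about 5° to go. I'll nudge it on slowly.

{"fn": "apply_moves", "kwargs": {
  "deltas": "0.001 0.035 0 0 0 -0.01 -0.45;0.001 0.035 0 0 0 -0.01 -0.45;0.001 0.035 0 0 0 -0.01 -0.45;0.001 0.035 0 0 0 -0.01 -0.45;0.001 0.035 0 0 0 -0.01 -0.45;0 0.02 0 0 0 0 -0.45;0 0 0 0 0 0 -0.45;0 0 0 0 0 0 -0.45;0 0 0 0 0 0 -0.45;0 0 0 0 0 0 -0.45"
}}

```text
clock: 10.25
ee_pos: [0.6013, 0.2173, 0.0602]
tcp_rot: [[-0.172, -0.985, -0.0], [-0.985, 0.172, -0.0], [0.0, 0.0, -1.0]]
contact_force: [0.5, 1.2, 0.6]
grip_width: 0.0234
finger_force: 0.2
```

```bash
python3 st.py
```

```text
10.25 [0.60127676 0.21727453 0.06018562] psi 170.09694115793852 [0.4745997  1.18574534 0.61581327] 0.023446667993286433 0.2161923609673977 q6 -2.7154059667957684
rel disc in tool axes [-0.06603496  0.0012994 ]
```

{"fn": "apply_moves", "kwargs": {
  "deltas": "0 -0.08 0 0 0 0 -0.45;0 0 0 0 0 0 -0.45;0 0 -0.4 0 0 0 -0.45;0 0 -0.6 0 0 0 -0.45;0 0 -0.6 0 0 0 -0.45;0 0 -0.6 0 0 0 -0.45;0 0 -0.6 0 0 0 -0.45;0 0 -0.6 0 0 0 -0.45;0 0 -0.6 0 0 0 -1;0 0 -0.6 0 0 0 -1"
}}

```text
clock: 11.08
ee_pos: [0.6036, 0.2168, 0.2002]
tcp_rot: [[-0.172, -0.985, 0.0], [-0.985, 0.172, 0.0], [-0.0, -0.0, -1.0]]
contact_force: [-0.2, -0.2, -0.6]
grip_width: 0.001
finger_force: 0.0
```

```bash
python3 st.py
```

```text
11.0833 [0.60362964 0.21680672 0.2001669 ] psi 170.10224317477457 [-0.22037591 -0.21819913 -0.57014808] 0.001023084015903987 0.0 q6 -2.7170758756610986
rel disc in tool axes [-0.06597868 -0.00110497]
```

{"fn": "apply_moves", "kwargs": {
  "deltas": "0 0 0 0 0 0.075 -1;0 0 0 0 0 0.075 -1;0 0 0 0 0 0.075 -1;0 0 0 0 0 0.075 -1;0 0 0 0 0 0.075 -1;0 0 0 0 0 0.075 -1;0 0 0 0 0 0.075 -1;0 0 0 0 0 0.075 -1;0 0 0 0 0 0.075 -1;0 0 0 0 0 0.075 -1"
}}

```text
clock: 11.92
ee_pos: [0.6037, 0.2168, 0.1992]
tcp_rot: [[-0.977, -0.212, 0.0], [-0.212, 0.977, 0.0], [-0.0, 0.0, -1.0]]
contact_force: [-0.0, 0.5, 0.4]
grip_width: -0.0003
finger_force: 0.0
```

{"fn": "apply_moves", "kwargs": {
  "deltas": "0 0 0 0 0 0.075 -1;0 0 0 0 0 0.075 -1;0 0 0 0 0 0.075 -1;0 0 0 0 0 0.075 -1;0 0 0 0 0 0.075 -1;0 0 0 0 0 0.075 -1;0 0 0 0 0 0.075 -1;0 0 0 0 0 0.075 -1;0 0 0 0 0 0.075 -1;0 0 0 0 0 0.075 -1"
}}

```text
clock: 12.75
ee_pos: [0.6037, 0.2168, 0.1992]
tcp_rot: [[-0.57, 0.821, 0.0], [0.821, 0.57, 0.0], [-0.0, 0.0, -1.0]]
contact_force: [-0.6, 0.3, -0.2]
grip_width: -0.0001
finger_force: 0.0
```

{"fn": "apply_moves", "kwargs": {
  "deltas": "0 0 0 0 0 0.075 -1;0 0 0 0 0 0.075 -1;0 0 0 0 0 0.075 -1;0 0 0 0 0 0.075 -1;0 0 0 0 0 0.075 -1;0 0 0 0 0 0.075 -1;0 0 0 0 0 0.067 -1;-0.8 0 0 0 0 0 -1;-0.8 0 0 0 0 0 -1;-0.8 0 0 0 0 0 -1"
}}

```text
clock: 13.58
ee_pos: [0.5891, 0.1457, 0.1991]
tcp_rot: [[0.197, 0.98, 0.0], [0.98, -0.197, 0.0], [0.0, 0.0, -1.0]]
contact_force: [0.0, 0.3, 0.7]
grip_width: 0.0
finger_force: 0.0
```

{"fn": "apply_moves", "kwargs": {
  "deltas": "-0.8 0 0 0 0 0 -1;-0.8 0 0 0 0 0 -1;-0.8 0 0 0 0 0 -1;-0.8 0 0 0 0 0 -1;-0.8 0 0 0 0 0 -1;-0.8 0 0 0 0 0 -1;-0.8 0 0 0 0 0 -1;-0.8 0 0 0 0 0 -1;-0.8 0 0 0 0 0 -1;-0.8 0 0 0 0 0 -1"
}}

```text
clock: 14.42
ee_pos: [0.5416, -0.09, 0.1992]
tcp_rot: [[0.198, 0.98, 0.001], [0.98, -0.198, -0.0], [0.0, 0.001, -1.0]]
contact_force: [-0.3, 0.2, 0.2]
grip_width: -0.0001
finger_force: 0.0
```

```bash
python3 st.py
python3 - <<'E'
from h import *
d=save('wrist','w4.png')
for p in([.5912,.152,.046],[.5745,.0687,.046],[.6042,.2167,.084],[.54,-.1,.046]):print(proj(d,np.array(p)))
E
```

```text
14.4167 [ 0.54157307 -0.09004346  0.19923654] psi -11.434112898610673 [-0.32153044  0.17964113  0.19036322] -7.390446240101875e-05 0.0 q6 -0.07401930011054624
rel disc in tool axes [-0.24707779 -0.00065908]
[ 254.40666693 -116.11696142]
[254.35353711   1.35549575]
[ 254.96269502 -292.7187647 ]
[253.66343963 181.92990452]
```

View pics/w4.png

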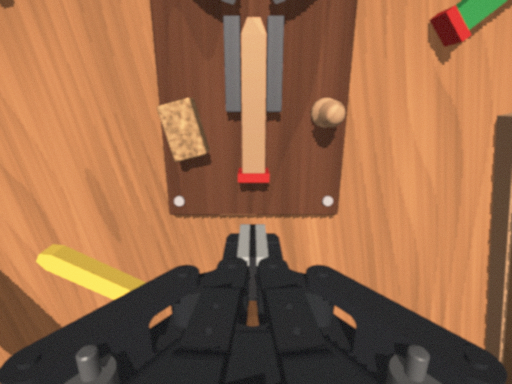

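The slot mouth shows at the top edge with lips at x≈225 and 282. The midpoint is 253.5 against a bar line of 254, so the disc is aligned. The red cap is at (254,178) and the tip at (254,17). Next I'll go behind the red end and down.

{"fn": "apply_moves", "kwargs": {
  "deltas": "-0.8 0 0 0 0 0 -1;-0.8 0 0 0 0 0 -1;0 0 0 0 0 0 -1;0 0 0.65 0 0 0 -1;0 0 0.75 0 0 0 -1;0 0 0.75 0 0 0 -1;0 0 0.75 0 0 0 -1;0 0 0.75 0 0 0 -1;0 0 0.75 0 0 0 -1;0 0 0.75 0 0 0 -1"
}}

```text
clock: 15.3
ee_pos: [0.5327, -0.1358, 0.0435]
tcp_rot: [[0.198, 0.98, 0.001], [0.98, -0.198, -0.0], [-0.0, 0.001, -1.0]]
contact_force: [0.9, -0.5, -0.6]
grip_width: -0.0002
finger_force: 0.0
```

{"fn": "apply_moves", "kwargs": {
  "deltas": "0 0 0.3 0 0 0 -1;0 0 0.05 0 0 0 -1;0 0 0 0 0 0 -1;0 0 0 0 0 0 -1;0.1 0 0 0 0 0 -1;0.2 0 0 0 0 0 -1;0.2 0 0 0 0 0 -1;0.1 0 0 0 0 0 -1;0 0 0 0 0 0 -1;0 0 0 0 0 0 -1"
}}

```text
clock: 16.13
ee_pos: [0.5361, -0.118, 0.0334]
tcp_rot: [[0.197, 0.98, 0.0], [0.98, -0.197, -0.0], [-0.0, 0.0, -1.0]]
contact_force: [0.3, -0.4, 0.0]
grip_width: -0.0001
finger_force: 0.0
```

```bash
python3 st.py
```

```text
16.1333 [ 0.53613883 -0.1180234   0.03339556] psi -11.387780133877152 [ 0.28167838 -0.43751659  0.02334456] -0.00011118404138365467 0.0 q6 -0.12667110997551817
rel disc in tool axes [-0.27557927 -0.00066155]
```

{"fn": "apply_moves", "kwargs": {
  "deltas": "0 0 0.18 0 0 0 -1;0 0 0 0 0 0 -1;0.1 0 0 0 0 0 -1;0.1 0 0 0 0 0 -1;0.15 0 0 0 0 0 -1;0.15 0 0 0 0 0 -1;0.15 0 0 0 0 0 -1;0.15 0 0 0 0 0 -1;0.15 0 0 0 0 0 -1;0.15 0 0 0 0 0 -1"
}}

```text
clock: 16.97
ee_pos: [0.5427, -0.0855, 0.0279]
tcp_rot: [[0.198, 0.98, 0.0], [0.98, -0.198, -0.0], [-0.0, 0.0, -1.0]]
contact_force: [0.1, -0.8, 0.3]
grip_width: -0.0001
finger_force: 0.4
```

```bash
python3 st.py
```

```text
16.9667 [ 0.54269011 -0.08547434  0.02790229] psi -11.416418116253208 [ 0.09493038 -0.84976715  0.28973931] -0.0001336759211911996 0.4387871827930212 q6 -0.06563539300775312
rel disc in tool axes [-0.24237775 -0.00054484]
```

{"fn": "apply_moves", "kwargs": {
  "deltas": "0.08 0 0 0 0 0 -1;0.08 0 0 0 0 0 -1;0.08 0 0 0 0 0 -1;0.08 0 0 0 0 0 -1;0.08 0 0 0 0 0 -1;0.08 0 0 0 0 0 -1;0.08 0 0 0 0 0 -1;0.05 0 0 0 0 0 -1;0 0 0 0 0 0 -1;0 0 0 0 0 0 -1"
}}

```text
clock: 17.8
ee_pos: [0.5461, -0.0679, 0.0278]
tcp_rot: [[0.198, 0.98, -0.0], [0.98, -0.198, 0.0], [0.0, -0.0, -1.0]]
contact_force: [0.3, -0.6, -0.4]
grip_width: -0.0001
finger_force: 0.0
```

```bash
python3 st.py
```

```text
17.8 [ 0.54614674 -0.06794354  0.02784239] psi -11.42179416510751 [ 0.33579012 -0.60996932 -0.40233774] -0.00012560229770487033 0.0 q6 -0.03306540568436081
rel disc in tool axes [-0.22450966 -0.00060556]
```

{"fn": "apply_moves", "kwargs": {
  "deltas": "0.035 0 0 0 0 0 -1;0.035 0 0 0 0 0 -1;0.035 0 0 0 0 0 -1;0.035 0 0 0 0 0 -1;0.035 0 0 0 0 0 -1;0.035 0 0 0 0 0 -1;0 0 0 0 0 0 -1;0 0 0 0 0 0 -1;0 0 0 0 0 0 -1;0 0 0 0 0 0 -1"
}}

```text
clock: 18.63
ee_pos: [0.5474, -0.0619, 0.0279]
tcp_rot: [[0.198, 0.98, 0.0], [0.98, -0.198, 0.0], [0.0, 0.0, -1.0]]
contact_force: [0.3, -0.3, 0.1]
grip_width: 0.0002
finger_force: 0.0
```

```bash
python3 st.py
```

```text
18.6333 [ 0.54744684 -0.06192263  0.0278879 ] psi -11.427158243306884 [ 0.26196383 -0.28701969  0.13193164] 0.0001880305113402353 0.0 q6 -0.021591425380552365
rel disc in tool axes [-0.21835058 -0.00050309]
```

Not at the bottom yet: no stop force. I'll continue in half-millimetre steps.

{"fn": "apply_moves", "kwargs": {
  "deltas": "0.02 0 0 0 0 0 -1;0.02 0 0 0 0 0 -1;0.02 0 0 0 0 0 -1;0.02 0 0 0 0 0 -1;0.02 0 0 0 0 0 -1;0 0 0 0 0 0 -1;0 0 0 0 0 0 -1;0 0 0 0 0 0 -1;0 0 0 0 0 0 -1;0 0 0 0 0 0 -1"
}}

```text
clock: 19.47
ee_pos: [0.548, -0.0589, 0.0279]
tcp_rot: [[0.198, 0.98, -0.0], [0.98, -0.198, 0.0], [0.0, -0.0, -1.0]]
contact_force: [0.1, 0.5, -1.3]
grip_width: -0.0001
finger_force: 0.0
```

```bash
python3 st.py
```

```text
19.4667 [ 0.54804776 -0.0589481   0.02787365] psi -11.426555803357434 [ 0.13697592  0.45398755 -1.26466309] -0.000128226755948665 0.0 q6 -0.016106698568122312
rel disc in tool axes [-0.21531596 -0.00050566]
```

{"fn": "apply_moves", "kwargs": {
  "deltas": "0.02 0 0 0 0 0 -1;0 0 0 0 0 0 -1;0.02 0 0 0 0 0 -1;0 0 0 0 0 0 -1;0.02 0 0 0 0 0 -1;0 0 0 0 0 0 -1;0 0 0 0 0 0 -1;0 0 0 0 0 0 -1;0 0 0 0 0 0 -1;0 0 0 0 0 0 -1"
}}

```text
clock: 20.3
ee_pos: [0.5483, -0.058, 0.0279]
tcp_rot: [[0.198, 0.98, -0.0], [0.98, -0.198, -0.001], [-0.001, -0.0, -1.0]]
contact_force: [-1.7, -11.6, 0.1]
grip_width: 0.0002
finger_force: 5.6
```

```bash
python3 st.py
python3 - <<'E'
from h import *
d=save('wrist','w5.png')
C=np.array([.5912,.152]);u=np.array([.1974,.9803])
im=d['img'];hsv=cv2.cvtColor(im,cv2.COLOR_RGB2HSV);H,S,V=[hsv[...,i].astype(int) for i in range(3)]
m=((H<5)|(H>174))&(S>180)&(V>80);m[:,:200]=0;m[:,310:]=0;p=np.argwhere(m)
print(p[:,0].min(),p[:,0].max(),p[:,1].min(),p[:,1].max(),len(p))
for r in (p[:,0].min(),p[:,0].max()):print((ray(d,254,r,.046)[:2]-C)@u+.09)
cv2.imwrite('pics/c5.png',im[:,:,::-1])
E
```

```text
20.3 [ 0.54827612 -0.05802338  0.0278859 ] psi -11.417095564306484 [ -1.66062435 -11.57396677   0.11478375] 0.00015618414669640217 5.617838278412819 q6 -0.012715583723106673
rel disc in tool axes [-0.21436412 -0.00050041]
198 236 219 290 1514
-0.09344847589884589
-0.11315548424881172
```

View pics/c5.png

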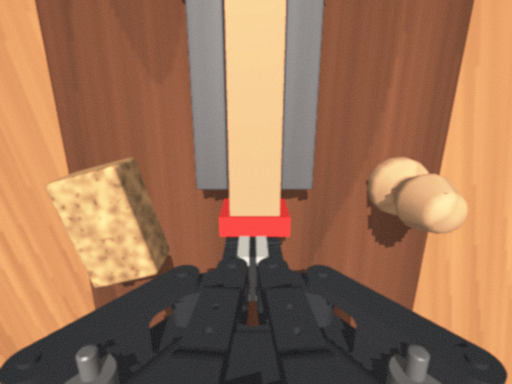

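The force rose to 11.7 N and the red rear face reads y≈-113 mm, which means home at -115 within the calibration error. The cap is at (255,218), and the cork and finial are undisturbed. I'll back off and lift away.

{"fn": "apply_moves", "kwargs": {
  "deltas": "-0.05 0 0 0 0 0 -1;-0.2 0 0 0 0 0 -1;-0.5 0 0 0 0 0 -1;-0.8 0 0 0 0 0 -1;-0.8 0 0 0 0 0 -1;0 0 -0.5 0 0 0 -1;0 0 -0.9 0 0 0 -1;0 0 -0.9 0 0 0 -1;0 0 -0.9 0 0 0 -1;0 0 -0.9 0 0 0 -1"
}}

```text
clock: 21.18
ee_pos: [0.5341, -0.1265, 0.1521]
tcp_rot: [[0.198, 0.98, -0.0], [0.98, -0.198, 0.0], [0.0, -0.0, -1.0]]
contact_force: [-0.2, -0.5, -0.4]
grip_width: 0.0001
finger_force: 0.0
```

{"fn": "apply_moves", "kwargs": {
  "deltas": "-0.5 0 -0.5 0 0 0 -1;-0.5 0 -0.5 0 0 0 -1;-0.5 0 -0.5 0 0 0 -1;0 0 0 0 0 0 -1;0 0 0 0 0 0 -1;0 0 0 0 0 0 -1;0 0 0 0 0 0 -1;0 0 0 0 0 0 -1;0 0 0 0 0 0 -1;0 0 0 0 0 0 -1"
}}

```text
clock: 22.02
ee_pos: [0.5254, -0.17, 0.1955]
tcp_rot: [[0.198, 0.98, -0.001], [0.98, -0.198, 0.0], [0.0, -0.001, -1.0]]
contact_force: [1.1, -0.2, 0.1]
grip_width: 0.0001
finger_force: 0.0
```

```bash
python3 st.py
python3 - <<'E'
from h import *
d=save('top','t6.png')
cv2.imwrite('pics/c6.png',cv2.resize(d['img'][145:240,180:330,::-1],None,fx=5,fy=5,interpolation=cv2.INTER_CUBIC))
E
```

```text
22.0167 [ 0.52543221 -0.17000044  0.19547381] psi -11.399977617011782 [ 1.08768334 -0.1830243   0.1492082 ] 0.0001082263266257694 0.0 q6 -0.22213776375136704
rel disc in tool axes [-0.32864723 -0.00082464]
```

View pics/c6.png

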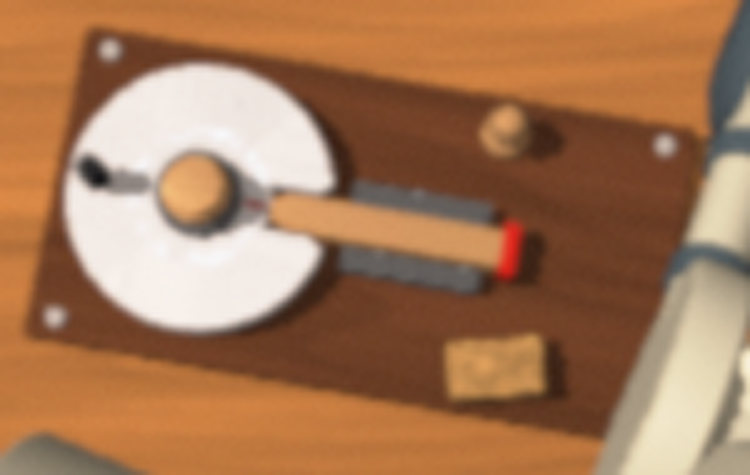

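The tip at crop (272,207) is at the slot's bottom and the slot is centred on the bar. The finial (505,130) and cork (497,368) have not moved, and the hand is clear.

```bash
python3 -c "
from cell import *
print(close_job())"
```

```text
the job is handed in; nothing more can be done
None
```

I turned the slot to face the bar, pushed the bar home until it stopped (about 12 N), and handed the job in with the hand clear, but `close_job()` returned no verdict; the last picture shows the finial and cork unmoved, and the other bystanders were not re-checked.

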